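# Draw a gasketed lid down evenly with four wing nuts, crosswise in two passes

## Task

Close the housing in the vise so that its gasket is squeezed evenly: tighten the four wing nuts on the lid clockwise and crosswise, always the diagonally opposite nut next, going round twice. On the first pass give each nut only about an eighth of a turn (45 degrees); on the second pass, again crosswise, take each one on until you feel it come up tight, without forcing it any further. Leave the things lying about the vise alone and let go of everything at the end.

Things in the scene. Friction and masses are not known exactly. Their poses are not given: they have to be found in the camera images.
- housing: Grey cast housing held fast in a ball vise. Origin: centre of the underside of its well (86 x 40 x 46 mm, between the jaws), 137 mm above the bench; z up. Its flange is 116 (x) x 100 (y) x 7 mm, top face 52 mm above the origin. Four 7 mm studs rise from it at x = +-42, y = +-35 mm, each with a wing nut; stud ends are level with the wing tops at first, 3 mm higher when tight.
- ball_vise: White ball vise with suction foot, fixed on the bench; origin at its foot. Nothing of it is higher than the flange of the housing; its black screw knob and slanting handle lie 70 to 100 mm out on the housing's -y side, below the flange.
- lid_mid (a point): Centre of the top face of the lid, a loose plate 114 x 98 x 6 mm on a springy rubber gasket over the flange, the studs passing through it. 63.5 mm above the housing's origin at first, 60.6 mm with all nuts tight. A raised panel (4 mm high) with a vent plug is at its middle. z: the plate's normal.
- wing_a (a point): Steel wing nut at the (-x, +y) corner of the housing, diagonally opposite nut c. Point on its axis, 14.5 mm above its underside, 17 mm above the lid at first; it sinks up to 3.5 mm. x along the wings (either way), z up. Hub 18 mm across, 8.5 mm high; two upright wings, round flat ears 17 mm across and 8 mm thick, 48 mm tip to tip, from 10 mm below to 6.5 mm above this point.
- nut_a (a joint): Turn of wing nut a, rad, growing clockwise from above (tightening); 0 to 0.25 at first. Stays where left. Runs with a drag of 0.10 to 0.14 N m and meets a firm stop (tight) somewhere from 1.6 to 2.0, different for each nut and known only by feel, as a steep rise of torque; 0.3 N m is tight, over 2 N m is forcing it.
- wing_b (a point): Steel wing nut at the (+x, +y) corner of the housing, diagonally opposite nut d. Point on its axis, 14.5 mm above its underside, 17 mm above the lid at first; it sinks up to 3.5 mm. x along the wings (either way), z up. Same size as nut a.
- nut_b (a joint): Turn of wing nut b, rad, growing clockwise from above (tightening); 0 to 0.25 at first. Stays where left. Runs with a drag of 0.10 to 0.14 N m and meets a firm stop (tight) somewhere from 1.6 to 2.0, different for each nut and known only by feel, as a steep rise of torque; 0.3 N m is tight, over 2 N m is forcing it.
- wing_c (a point): Steel wing nut at the (+x, -y) corner of the housing, diagonally opposite nut a. Point on its axis, 14.5 mm above its underside, 17 mm above the lid at first; it sinks up to 3.5 mm. x along the wings (either way), z up. Same size as nut a.
- nut_c (a joint): Turn of wing nut c, rad, growing clockwise from above (tightening); 0 to 0.25 at first. Stays where left. Runs with a drag of 0.10 to 0.14 N m and meets a firm stop (tight) somewhere from 1.6 to 2.0, different for each nut and known only by feel, as a steep rise of torque; 0.3 N m is tight, over 2 N m is forcing it.
- wing_d (a point): Steel wing nut at the (-x, -y) corner of the housing, diagonally opposite nut b. Point on its axis, 14.5 mm above its underside, 17 mm above the lid at first; it sinks up to 3.5 mm. x along the wings (either way), z up. Same size as nut a.
- nut_d (a joint): Turn of wing nut d, rad, growing clockwise from above (tightening); 0 to 0.25 at first. Stays where left. Runs with a drag of 0.10 to 0.14 N m and meets a firm stop (tight) somewhere from 1.6 to 2.0, different for each nut and known only by feel, as a steep rise of torque; 0.3 N m is tight, over 2 N m is forcing it.
- heat_sink: Bystander: finned aluminium heat sink 30 x 40 x 22 mm, loose on the bench, origin at the centre of its underside.
- flux_bottle: Bystander: slim dropper bottle 34 mm across and 105 mm high, loose on the bench, origin at the centre of its underside.
- tape_roll: Bystander: roll of black tape 55 mm across, 19 mm high, loose on the bench, origin at the centre of its underside.

How it is judged (in metres and radians):
On the way:
1. first pass: every nut has been turned part of the way and none is tight yet (value of joint nut_a between 0.55 and 1.4 rad and value of joint nut_b between 0.55 and 1.4 rad and value of joint nut_c between 0.55 and 1.4 rad and value of joint nut_d between 0.55 and 1.4 rad), for 0.1 s.
At the end, for the whole second after the job is handed in: All four nuts are tight (within 0.12 rad, 7 degrees, of where each stops), the lid has been drawn down by at least 1.8 mm of its 2.9 mm and lies level within 0.9 degrees (value of joint nut_a above 1.5 rad and value of joint nut_b above 1.73 rad and value of joint nut_c above 1.6 rad and value of joint nut_d above 1.83 rad and z of lid_mid in the frame of housing below 0.0617 m and angle between lid_mid's own z axis and vertical below 0.015 rad); the robot touches nothing.
It fails at once if one nut was run down (past 1.35 rad) while another had not yet had its part turn (below 0.55 rad) (value of joint any of nut_a, nut_b, nut_c, nut_d above 1.35 rad and value of joint any of nut_a, nut_b, nut_c, nut_d below 0.55 rad).
It fails at once if first pass not crosswise: two neighbouring nuts were turned (past 0.5 rad) before either of the other two (both below 0.35 rad) ((value of joint each of nut_a, nut_b above 0.5 rad and value of joint each of nut_c, nut_d below 0.35 rad) or (value of joint each of nut_b, nut_c above 0.5 rad and value of joint each of nut_a, nut_d below 0.35 rad) or (value of joint each of nut_c, nut_d above 0.5 rad and value of joint each of nut_a, nut_b below 0.35 rad) or (value of joint each of nut_d, nut_a above 0.5 rad and value of joint each of nut_b, nut_c below 0.35 rad)).
It fails at once if second pass not crosswise: two neighbouring nuts were made tight before either of the other two ((value of joint nut_a above 1.5 rad and value of joint nut_b above 1.73 rad and value of joint nut_c below 1.47 rad and value of joint nut_d below 1.7 rad) or (value of joint nut_b above 1.73 rad and value of joint nut_c above 1.6 rad and value of joint nut_a below 1.37 rad and value of joint nut_d below 1.7 rad) or (value of joint nut_c above 1.6 rad and value of joint nut_d above 1.83 rad and value of joint nut_a below 1.37 rad and value of joint nut_b below 1.6 rad) or (value of joint nut_d above 1.83 rad and value of joint nut_a above 1.5 rad and value of joint nut_b below 1.6 rad and value of joint nut_c below 1.47 rad)).
It fails at once if a nut was forced: twisted with more than about 2 N m, over 0.045 rad past where it comes tight (value of joint nut_a above 1.665 rad or value of joint nut_b above 1.895 rad or value of joint nut_c above 1.765 rad or value of joint nut_d above 1.995 rad).
It fails at once if a bystander was shoved by more than 25 mm (distance of any of heat_sink, flux_bottle, tape_roll from where it was at the start of the episode above 0.025 m).
It also fails if it takes over 72 s, if anything falls off the work surface, if the arm or the gripper's body presses on something with over 40 N, if the wrist force passes 120 N, or if a joint passes its speed limit or range.

## Robot

A 6-joint arm with a two-finger parallel gripper is mounted at the origin on the work surface; the furniture and walls round the work are solid. World frame = base frame: x ahead of the robot, y to its left, z up, the work surface at z = 0. Lengths are in m, angles in degrees, forces in N, time in s.
With the tool pointing down it reaches from about 0.325 to 0.9 m from the base axis. Payload 6.1 kg.
Tool frame: the origin (TCP) lies between the finger pads; the fingertips stand bot.tip_extent ahead of it and the grasp point (between the pads) lies 2 mm behind it (bot.tip_extent is the distance from the TCP to the fingertips, in m); z points along the fingers, y is the line along which they close (so a half turn about z gives the same grasp; the last joint's range is limited). The gripper opens to 85 mm and grips with 20 to 120 N. Pads are 22 mm wide; open, the fingers measure 114 mm over their backs; the gripper's body (76 mm by 85 mm) begins 54 mm behind the grasp point. The pads swing forward as they close: fully open they stand 13 mm farther back than shut.
Start: joints at [57.92, 12.628, 87.462, -0, 79.91, -7.225], TCP at [0.263, 0.567, 0.248] pointing down, gripper open.
Joint ranges: [-170.65, 170.65], [-52.31, 119.04], [5.05, 147.46], [-71.25, 251.25], [11.57, 151.72], [-153.62, 153.62]. Speed limits (degrees/s): [147.25, 147.25, 172.46, 180, 180, 180].

## Interface

Orientations are given as [roll, pitch, yaw] about the fixed x, y, z axes, in that order (R = Rz(yaw) Ry(pitch) Rx(roll)).
In Python, from station import bot gives the robot as it stands.
- The arm moves only by the tool apply_moves, never from a script. Its argument "steps" is one flat list of numbers, 5 for each row, row after row: the shift along the world's x, y, z in m, then the turn about the world's z in units of 5 degrees (1.0 is 5 degrees), then the finger opening in m, from 0 to 0.0854. In form: [dx, dy, dz, spin, fingers, dx, dy, dz, spin, fingers, ...]. A call has exactly 5 rows; each row is the pose to reach, as a shift and turn from the pose commanded when the call began; what a row does not reach only later rows make up. A row lasts 1/10 s, in which the tool goes at most 50 mm and 8.59 degrees, less where a joint would pass 70% of its speed; a pose out of reach is approached as far as the arm can. A call with a gripper value outside its range is refused whole. The fingers move at their own pace and stop on an object; "grip_force" is the grip in N (left out, the last holds). Time passes only in rows, so rows that repeat a pose let the fingers close, or fill a call up. It gives the time, the measured TCP pose, the force, the opening and the grip force at its end, in the units of the state.
- bot.sense(): the state, without advancing time (a new reading comes with each control period).
- bot.grab_frame(name): name is "scene" or "top" or "wrist"; returns the picture (480x640x3 uint8, red, green, blue); there is no depth.
- bot.camera_params(name): a dict with "K" (3x3 intrinsics, pixels), "k1" (the pictures are not rectified: a ray, as slopes to the right and down, at radius r is drawn at 1 + k1 r^2 times it, then the intrinsics apply), "rvec" (rotation vector, rad) and "tvec" (3), from world to camera coordinates, as OpenCV has them. Camera axes: x right, y down, z forward; pixel columns grow to the right and rows downward; lengths in m; the calibration is good to about 2 mm. A picture is of the moment at which its call begins: read the wrist's pose just before it. camera_params takes no time and is no camera call; for the wrist camera it gives the pose at the moment of the call.
- bot.finish_job(): hands the job in; it is judged then, once.
The state is a dict: "t": time; "qpos": joint angles; "qd": joint speeds; "joint_torque": joint torques, N m; "tool_pos": TCP position; "eef_rot": TCP orientation; "contact_force": force on the tool from outside, world axes, zero at the start; "moment": the same for the moment, N m; "width": opening from 0.0 (shut) to 1.0 (fully open); "gripper_force": force on a finger pad.
Only numpy, scipy, OpenCV 4.12 (cv2) and the standard library are available. Lean on these libraries where they do the work, as an engineer would, in place of code of your own. Each camera call takes 0.05 s, during which the arm holds its last target. There are 200 camera calls.

## Working session

There is one attempt and no reset: what is moved stays moved. The work goes in short steps, Python scripts to look and compute and a tool call to move; the robot and the scene stay as the last step left them, time stands still between calls to the robot, and variables do not carry over. Pictures are saved under pics/ and viewed, at most 10 in all, crops included, and the job is handed in when it is done.

Besides the shell and the picture viewer there is one more tool, called after "Call:" as a command line: name --argument value ..., lists and objects as JSON in quotes. apply_moves: Moves the arm, as the interface text tells. Its arguments: {"type":"object","properties":{"steps":{"type":"array","items":{"type":"number"}},"grip_force":{"type":"number"}},"required":["steps"]}

```bash
mkdir -p pics; cat > h.py <<'E'
import numpy as np,cv2
from station import bot
def cam(n):
    p=bot.camera_params(n);R,_=cv2.Rodrigues(np.array(p['rvec'],float));return np.array(p['K'],float),float(p['k1']),R,np.array(p['tvec'],float).ravel()
def ray(c,u,v):
    K,k1,R,t=c;d=np.array([(u-K[0,2])/K[0,0],(v-K[1,2])/K[1,1]]);x=d.copy()
    for _ in range(20): x=d/(1+k1*(x@x))
    return -R.T@t,R.T@np.array([x[0],x[1],1])
def onz(c,u,v,z):
    o,d=ray(c,u,v);return o+d*(z-o[2])/d[2]
def proj(c,P):
    K,k1,R,t=c;q=R@np.array(P,float)+t;x=q[:2]/q[2];x=x*(1+k1*(x@x));return K[:2,:2]@x+K[:2,2]
def shot(n,f):
    c=cam(n);im=bot.grab_frame(n)[:,:,::-1].copy();cv2.imwrite('pics/'+f,im);return c,im
E
python3 - <<'E'
from h import *
print(bot.sense(),bot.tip_extent)
for n in('top','scene'):
    c,im=shot(n,n+'0.png');print(n,c)
E
```

```text
{'t': 0.0, 'qpos': array([ 5.79173676e+01,  1.26748405e+01,  8.75245356e+01,  5.11226518e-04,
        7.99106903e+01, -7.22426007e+00]), 'qd': array([ 0.06172164,  0.06219189,  0.01403899,  0.04917696,  0.01176989,
       -0.02537193]), 'joint_torque': array([ 5.22076170e-04, -4.96897566e+01, -3.89394629e+01, -2.63339070e-04,
        1.10608991e-02, -1.05177162e-05]), 'tool_pos': array([0.26242755, 0.56661552, 0.24721491]), 'eef_rot': array([-1.79890871e+02, -1.43403675e-02,  1.55141524e+02]), 'contact_force': array([0.11693477, 0.29639387, 0.22865052]), 'moment': array([-0.02122849, -0.01225631, -0.02317034]), 'gripper_force': 0.0, 'width': 0.9956003223260153} 0.017
top (array([[511.88723775,   0.        , 314.59126889],
       [  0.        , 511.88723775, 242.39346019],
       [  0.        ,   0.        ,   1.        ]]), -0.016107989174505392, array([[-2.73076260e-02, -9.99627060e-01,  1.87218173e-04],
       [-9.88594756e-01,  2.69784982e-02, -1.48163995e-01],
       [ 1.48103687e-01, -4.23108986e-03, -9.88962788e-01]]), array([0.26724113, 0.47758684, 0.94865384]))
scene (array([[537.25647513,   0.        , 331.13395176],
       [  0.        , 537.25647513, 237.01942391],
       [  0.        ,   0.        ,   1.        ]]), -0.13820120748011905, array([[ 0.8511103 , -0.52498181,  0.00231511],
       [-0.36918462, -0.6016526 , -0.70831975],
       [ 0.37324788,  0.60200353, -0.70588793]]), array([-0.28231132,  0.44690238,  0.640148  ]))
```

View pics/top0.png

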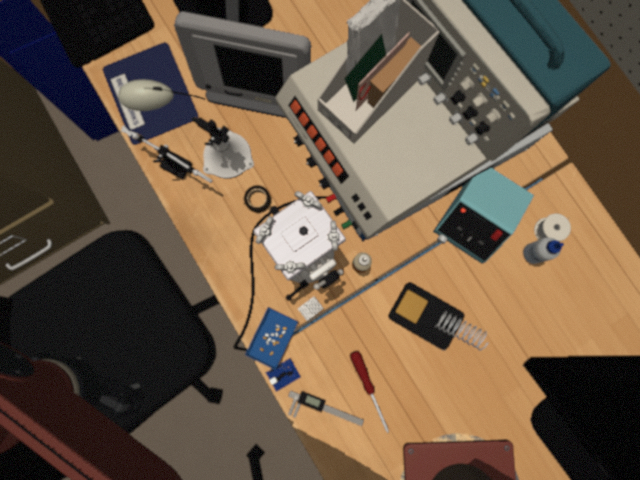

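View pics/scene0.png

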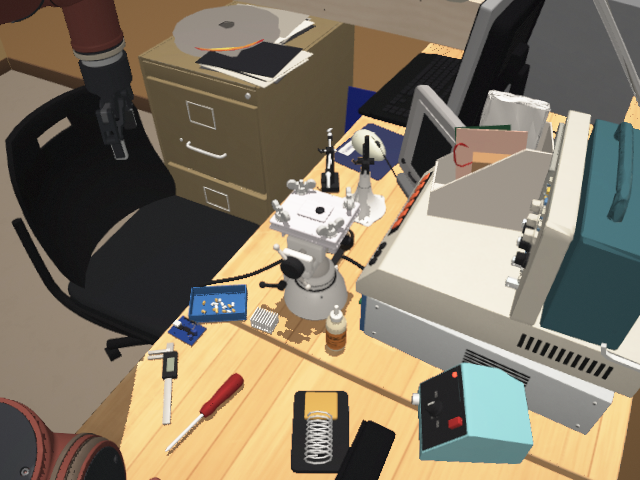

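The top view shows the lid centred near (301,235), with nuts near (301,203), (262,233), (290,268) and (335,243). The knob (-y side) is near (322,275). In the scene view the housing is at (315,215), the bottle at (336,328) and the heat sink at (265,318). Next I'll zoom in.

```bash
python3 - <<'E'
from h import *
im=cv2.imread('pics/top0.png')[180:310,235:385]
cv2.imwrite('pics/topc.png',cv2.resize(im,None,fx=4.6,fy=4.6,interpolation=cv2.INTER_CUBIC))
c=cam('top')
for uv in((301,235),(301,203),(262,233),(290,268),(335,243)): print(onz(c,*uv,0.217))
E
```

```text
[0.46982667 0.27586158 0.217     ]
[0.52113634 0.27466387 0.217     ]
[0.47467628 0.33695204 0.217     ]
[0.41838234 0.29415038 0.217     ]
[0.45570019 0.22300057 0.217     ]
```

View pics/topc.png

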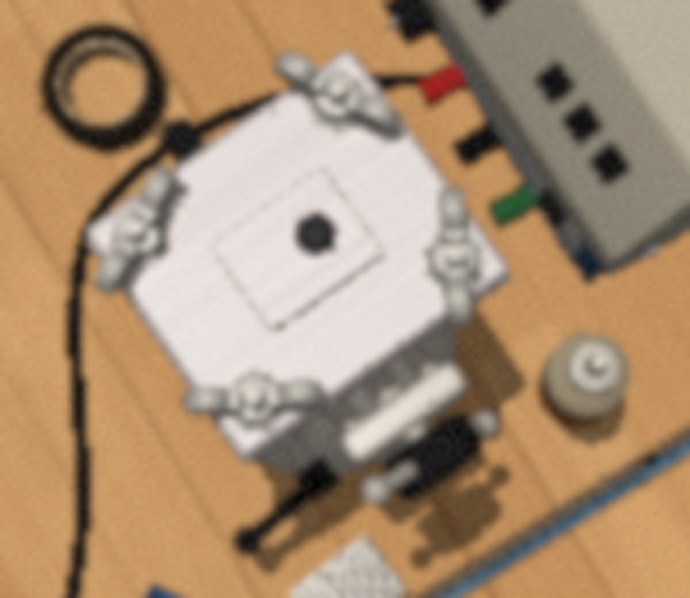

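The crop shows the nuts at: a left (138,232), b top (338,95), c right (455,255), d bottom (255,396). The knob is at lower right, so that side is -y.

```bash
python3 - <<'E'
from h import *
c=cam('top');s=cam('scene')
f=lambda p:(p[0]/4.6+235,p[1]/4.6+180)
N=dict(a=((138,232),(115,282),(165,180)),b=((338,95),(280,62),(398,128)),c=((455,255),(452,192),(460,312)),d=((255,396),(190,400),(318,392)))
H={}
for k,(h,p,q) in N.items():
    P=[onz(c,*f(x),0.222)[:2] for x in(h,p,q)];v=P[2]-P[1];H[k]=P[0]
    print(k,P[0].round(4),(P[1]+P[2])/2,'ang',np.degrees(np.arctan2(v[1],v[0]))%180,np.linalg.norm(v), 'scene px',proj(s,[*P[0],.222]))
print('centre',sum(H.values())/4,[np.linalg.norm(H[i]-H[j]) for i,j in('ab','dc','ad','bc','ac','bd')])
v=H['b']-H['a']+H['c']-H['d'];print('yaw',np.degrees(np.arctan2(v[1],v[0])))
A=(361,270);
for z in(.05,.1,.15,.2): print('scope',z,onz(s,*A,z),proj(c,onz(s,*A,z)))
E
```

```text
a [0.4777 0.3317] [0.47813124 0.3310163 ] ang 153.31372642182677 0.03877474397357102 scene px [300.42524581 183.29281289]
b [0.5234 0.2627] [0.52346185 0.26240846] ang 58.66133395675773 0.046558232725574106 scene px [347.67723655 197.48017809]
c [0.4669 0.2245] [0.46801485 0.22414985] ang 1.8752999452591723 0.04126231668353984 scene px [329.59634056 224.95498302]
d [0.4208 0.2932] [0.42083511 0.29352411] ang 92.03325702926992 0.04302681420813618 scene px [280.22143249 209.37496037]
centre [0.47223386 0.27803664] [np.float64(0.08277483362924061), np.float64(0.08270550691528038), np.float64(0.06873922821091355), np.float64(0.06821797664459622), np.float64(0.10775245684088042), np.float64(0.10705036101267806)]
yaw -56.31286138142162
scope 0.05 [0.54821351 0.24952286 0.05      ] [316.08095803 208.3949278 ]
scope 0.1 [0.52166    0.21376708 0.1       ] [336.32691703 216.32165216]
scope 0.15 [0.4951065 0.1780113 0.15     ] [359.03906576 225.21633546]
scope 0.2 [0.46855299 0.14225552 0.2       ] [384.6912008  235.26544191]
```

Call:
apply_moves --steps '[0.01, -0.015, 0.04, 0, 0.035, 0.036, -0.05, 0.07, 0, 0.035, 0.064, -0.088, 0.1, 0, 0.035, 0.092, -0.126, 0.12, 0, 0.035, 0.12, -0.164, 0.14, 0, 0.035]' --grip_force 40

```text
t: 0.6
tool_pos: [0.3771, 0.4101, 0.3847]
eef_rot: [180.0, 0.0, 155.2]
contact_force: [0.4, -0.1, -0.0]
width: 0.41
gripper_force: 0.0
```

Call:
apply_moves --steps '[0.028, -0.038, 0, 0, 0.035, 0.056, -0.076, 0, 0, 0.035, 0.084, -0.115, 0, 0, 0.035, 0.09, -0.125, 0, 0, 0.035, 0.09, -0.125, 0, 0, 0.035]'

```text
t: 1.1
tool_pos: [0.4673, 0.2849, 0.3833]
eef_rot: [-180.0, -0.0, 154.9]
contact_force: [-0.3, 0.5, -0.6]
width: 0.412
gripper_force: 0.0
```

```bash
python3 - <<'E'
from h import *
s=bot.sense();print(s['tool_pos'],s['eef_rot'],s['qpos'],s['t'])
c,im=shot('wrist','w0.png')
for k,p in dict(a=(.4777,.3317),b=(.5234,.2627),c=(.4669,.2245),d=(.4208,.2932)).items(): print(k,proj(c,[*p,.222]))
E
```

```text
[0.46730379 0.28489767 0.38329265] [-1.79956099e+02 -4.26923605e-02  1.54941474e+02] [ 2.31106186e+01 -1.08283370e+00  8.79546587e+01  2.53541324e-03
  9.31893597e+01 -4.18307325e+01] 1.1
a [383.05089617 202.46005581]
b [323.48814675 291.3351836 ]
c [246.06300175 248.66569975]
d [301.55903094 153.45115193]
```

View pics/w0.png

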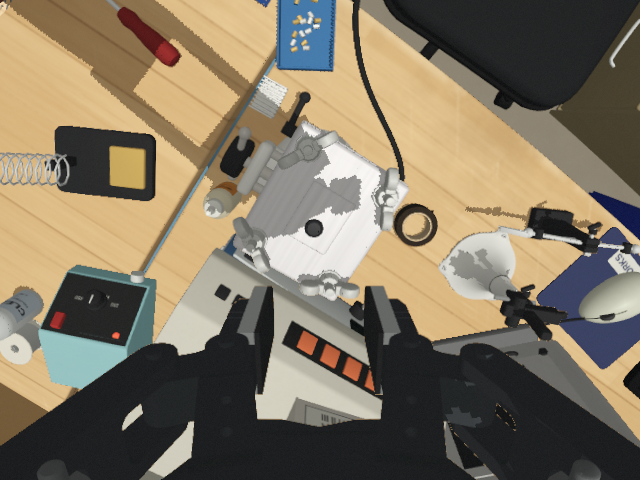

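The wrist view shows all four nuts: a (388,200), b (328,287), c (249,250), d (307,148). All are within a few pixels of prediction. I'll zoom to refine.

```bash
python3 - <<'E'
import cv2
im=cv2.imread('pics/w0.png')[120:310,220:420]
cv2.imwrite('pics/w0c.png',cv2.resize(im,None,fx=3,fy=3,interpolation=cv2.INTER_CUBIC))
E
```

```text
(no output)
```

View pics/w0c.png

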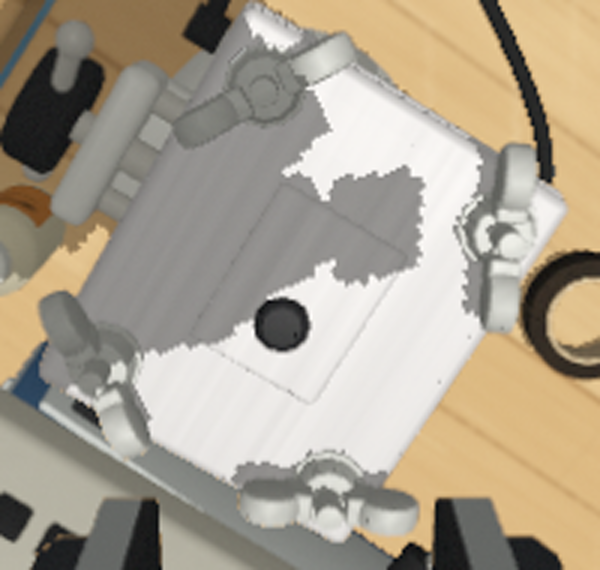

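```bash
python3 - <<'E'
from h import *
c=cam('wrist')
f=lambda p:(p[0]/3+220,p[1]/3+120)
N=dict(a=((512,242),(520,148),(500,330)),b=((332,517),(243,503),(415,518)),c=((92,375),(55,298),(136,452)),d=((264,88),(178,135),(352,48)))
H={}
for k,(h,p,q) in N.items():
    P=[onz(c,*f(x),z)[:2] for x,z in((h,.224),(p,.2175),(q,.2175))];v=P[2]-P[1];H[k]=P[0]
    print(k,P[0].round(4),((P[1]+P[2])/2).round(4),'ang',np.degrees(np.arctan2(v[1],v[0]))%180,np.linalg.norm(v))
print('centre',sum(H.values())/4,[np.linalg.norm(H[i]-H[j]).round(4) for i,j in('ab','dc','ad','bc','ac','bd')])
v=H['b']-H['a']+H['c']-H['d'];y=np.arctan2(v[1],v[0]);print('yaw',np.degrees(y))
R=np.array([[np.cos(y),-np.sin(y)],[np.sin(y),np.cos(y)]]);C=sum(H.values())/4
for k,p in dict(a=(-42,35),b=(42,35),c=(42,-35),d=(-42,-35)).items(): print(k,C+R@np.array(p)/1000)
E
```

```text
a [0.4774 0.3386] [0.4787 0.3387] ang 151.59450710315633 0.04588657283952028
b [0.5249 0.2693] [0.5258 0.2683] ang 59.59373186300109 0.045553825635686204
c [0.4647 0.2311] [0.4669 0.2299] ang 179.48933049506783 0.0453720236915071
d [0.4192 0.3   ] [0.4204 0.2993] ang 91.3001769763277 0.04639222829408068
centre [0.47154639 0.28473933] [np.float64(0.084), np.float64(0.0826), np.float64(0.0699), np.float64(0.0714), np.float64(0.1083), np.float64(0.1101)]
yaw -56.07498844364525
a [0.47714779 0.33912338]
b [0.52402881 0.2694228 ]
c [0.465945   0.23035529]
d [0.41906398 0.30005586]
```

```bash
python3 - <<'E'
from h import *
s=bot.sense();print(s['tool_pos'],s['eef_rot'],s['moment'],s['contact_force'])
c=cam('wrist')
for k,p in dict(a=(.4777,.3317),b=(.5234,.2627),c=(.4669,.2245),d=(.4208,.2932)).items(): print(k,proj(c,[*p,.222]))
E
```

```text
[0.46650856 0.28623204 0.38343631] [-1.79988897e+02 -6.60776960e-02  1.55043356e+02] [0.0111702  0.02618751 0.01296234] [ 0.16815398 -0.23411661  0.05971861]
a [381.62756844 204.32997978]
b [322.08814983 292.85959028]
c [244.82880582 250.18501422]
d [300.32553676 155.32496453]
```

```bash
python3 - <<'E'
from h import *
im=cv2.imread('pics/scene0.png')[165:265,260:370]
cv2.imwrite('pics/sc.png',cv2.resize(im,None,fx=6,fy=6,interpolation=cv2.INTER_CUBIC))
E
```

```text
(no output)
```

View pics/sc.png

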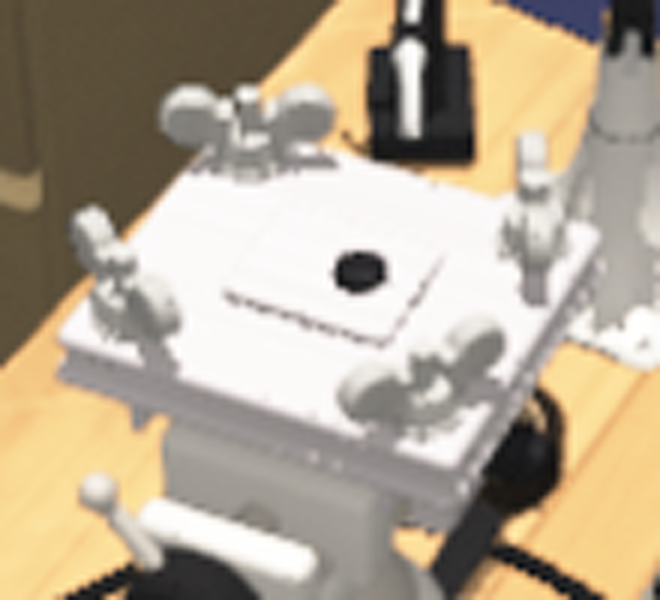

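The scene crop shows the stud tops: a (246,92), b (540,178), c (428,362), d (125,262).

```bash
python3 - <<'E'
from h import *
s=cam('scene')
N=dict(a=(246,92),b=(540,178),c=(428,362),d=(125,262))
P={k:onz(s,p[0]/6+260,p[1]/6+165,.2235) for k,p in N.items()}
print(P,sum(P.values())/4)
E
```

```text
{'a': array([0.48137396, 0.33618254, 0.2235    ]), 'b': array([0.52923294, 0.26502458, 0.2235    ]), 'c': array([0.46784733, 0.22115535, 0.2235    ]), 'd': array([0.4216748 , 0.29260207, 0.2235    ])} [0.47503226 0.27874114 0.2235    ]
```

Call:
apply_moves --steps '[0.006, 0.025, -0.04, -0.3, 0.035, 0.012, 0.049, -0.08, -0.6, 0.035, 0.012, 0.049, -0.121, -0.6, 0.035, 0.012, 0.049, -0.121, -0.6, 0.035, 0.012, 0.049, -0.121, -0.6, 0.035]'

```text
t: 1.65
tool_pos: [0.4773, 0.3366, 0.2629]
eef_rot: [-179.9, -0.1, 152.3]
contact_force: [0.5, 1.0, 0.6]
width: 0.407
gripper_force: 0.0
```

```bash
python3 - <<'E'
from h import *
s=bot.sense();print(s['tool_pos'],s['eef_rot'],s['t'])
c,im=shot('wrist','w1.png');np.savez('w1.npz',K=c[0],k=c[1],R=c[2],t=c[3])
print(proj(c,[.4786,.3344,.2235]),proj(c,[*s['tool_pos'][:2],.2235]), proj(c,s['tool_pos']))
E
```

```text
[0.47726275 0.33656091 0.26291348] [-1.79919935e+02 -7.47665842e-02  1.52269717e+02] 1.65
[315.79697359 288.19839115] [318.68449124 283.69786918] [318.47645696 328.88512035]
```

View pics/w1.png

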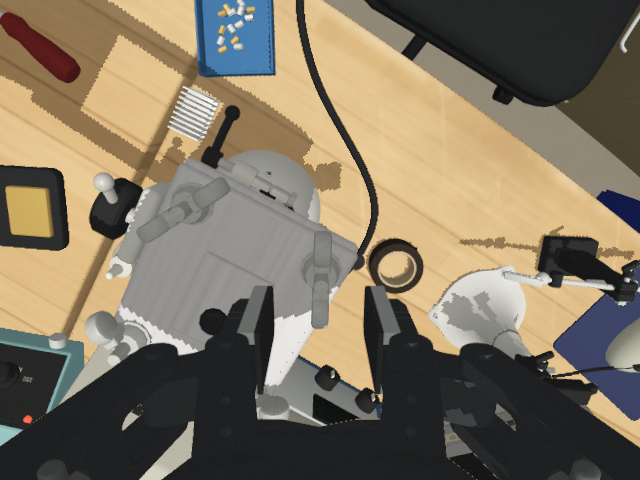

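Wing a runs from (322,232) to (320,328) between fingers centred on x≈318. The alignment is within 1.5 mm, so I'll descend and grip.

Call:
apply_moves --steps '[0.001, 0.001, -0.016, 0, 0.035, 0.001, 0.001, -0.032, 0, 0.035, 0.001, 0.001, -0.032, 0, 0.02, 0.001, 0.001, -0.032, 0, 0, 0.001, 0.001, -0.032, 0, 0]' --grip_force 40

```text
t: 2.2
tool_pos: [0.4794, 0.3365, 0.2305]
eef_rot: [-180.0, -0.0, 152.1]
contact_force: [0.3, 1.4, -4.0]
width: 0.073
gripper_force: 40.4
```

Call:
apply_moves --steps '[0, 0, 0, 0, 0, 0, 0, 0, 0, 0, 0, 0, 0, 0, 0, 0, 0, 0, 0, 0, 0, 0, 0, 0, 0]'

```text
t: 2.7
tool_pos: [0.4794, 0.3364, 0.2306]
eef_rot: [-180.0, -0.0, 152.1]
contact_force: [0.6, 3.3, -5.6]
width: 0.074
gripper_force: 40.2
```

```bash
python3 - <<'E'
from h import *
s=bot.sense();print(s)
E
```

```text
{'t': 2.7, 'qpos': array([ 2.73451422e+01,  8.04423828e+00,  9.46160868e+01,  8.27934191e-03,
        7.73708474e+01, -3.48026979e+01]), 'qd': array([-0.06687767,  0.06961119,  0.09673385, -0.15379008,  0.06535994,
       -0.03245196]), 'joint_torque': array([ -0.9723904 , -48.9214325 , -41.42104983,  -0.61931267,
         0.202714  ,  -0.08633385]), 'tool_pos': array([0.47935144, 0.33642856, 0.23058431]), 'eef_rot': array([-1.79979014e+02, -2.44248841e-02,  1.52146023e+02]), 'contact_force': array([ 0.59133395,  3.30802441, -5.63903364]), 'moment': array([ 0.30806007,  0.05257262, -0.0434334 ]), 'gripper_force': 40.23633906748728, 'width': 0.07432691018668991}
```

Call:
apply_moves --steps '[0, 0, 0, -1.2, 0, 0, 0, -0.0003, -2.4, 0, 0, 0, -0.0006, -3.6, 0, 0, 0, -0.0009, -5, 0, 0, 0, -0.001, -6.4, 0]'

```text
t: 3.2
tool_pos: [0.4794, 0.3365, 0.2295]
eef_rot: [-180.0, -0.0, 119.9]
contact_force: [0.1, 1.4, -7.5]
width: 0.072
gripper_force: 40.1
```

```bash
cat > s.py <<'E'
from station import bot
s=bot.sense()
for k in('t','tool_pos','eef_rot','contact_force','moment','width'): print(k,s[k])
E
python3 s.py
```

```text
t 3.2
tool_pos [0.47939188 0.33651455 0.22950685]
eef_rot [-1.79978517e+02 -9.18086049e-03  1.19887797e+02]
contact_force [ 0.12850551  1.366251   -7.5377967 ]
moment [ 0.44775461 -0.04458351  0.16990915]
width 0.07233609327400886
```

Call:
apply_moves --steps '[0, 0, -0.0002, -1.4, 0, 0, 0, -0.0004, -2.6, 0, 0, 0, -0.0004, -2.6, 0, 0, 0, -0.0004, -2.6, 0, 0, 0, -0.0004, -2.6, 0]'

```text
t: 3.7
tool_pos: [0.4794, 0.3365, 0.2291]
eef_rot: [-180.0, -0.0, 107.3]
contact_force: [0.9, 2.6, -8.9]
width: 0.071
gripper_force: 40.0
```

```bash
python3 s.py
```

```text
t 3.7
tool_pos [0.47939585 0.33650481 0.2291211 ]
eef_rot [-1.79976055e+02 -1.31301943e-02  1.07260436e+02]
contact_force [ 0.91626285  2.6184119  -8.92199326]
moment [ 0.58892535 -0.08374891 -0.05274618]
width 0.07087440778283795
```

Call:
apply_moves --steps '[0, 0, 0, 0, 0.035, 0, 0, 0, 0, 0.035, 0, 0, 0.02, 0, 0.035, 0, 0, 0.041, 1.6, 0.035, -0.005, -0.04, 0.041, 3.2, 0.035]'

```text
t: 4.2
tool_pos: [0.4768, 0.2993, 0.2756]
eef_rot: [179.5, 0.0, 123.7]
contact_force: [0.8, -0.4, 0.7]
width: 0.408
gripper_force: 0.0
```

Call:
apply_moves --steps '[-0.004, -0.033, 0, 1.6, 0.035, -0.008, -0.067, 0, 3.2, 0.035, -0.008, -0.067, 0, 4.8, 0.035, -0.008, -0.067, 0, 6.4, 0.035, -0.008, -0.067, 0, 8, 0.035]'

```text
t: 4.7
tool_pos: [0.4673, 0.2288, 0.2722]
eef_rot: [179.9, 0.2, 163.4]
contact_force: [0.5, -1.0, -0.8]
width: 0.406
gripper_force: 0.0
```

Call:
apply_moves --steps '[0, 0, 0, 1.6, 0.035, 0, 0, 0, 3.2, 0.035, 0, 0, 0, 3.3, 0.035, 0, 0, 0, 3.3, 0.035, 0, 0, 0, 3.3, 0.035]'

```text
t: 5.2
tool_pos: [0.4668, 0.2294, 0.271]
eef_rot: [180.0, 0.1, 179.5]
contact_force: [-0.8, -0.1, -0.2]
width: 0.41
gripper_force: 0.0
```

```bash
python3 s.py; python3 - <<'E'
from h import *
c,im=shot('wrist','w2.png')
p=np.array(bot.sense()['tool_pos'])
print(proj(c,[*p[:2],.2175]),proj(c,[.4667,.2290,.2175]),proj(c,[.4667,.2290,.2235]))
cv2.imwrite('pics/w2c.png',cv2.resize(im[180:380,220:420],None,fx=3,fy=3))
E
```

```text
t 5.2
tool_pos [0.46679448 0.22939033 0.27101769]
eef_rot [1.79996367e+02 5.60507720e-02 1.79495788e+02]
contact_force [-0.84790091 -0.07721581 -0.17673126]
moment [ 0.00513815  0.00090729 -0.03116524]
width 0.41044531262464773
[318.02711531 271.36623799] [317.1816492 271.3855896] [317.13428974 276.2713253 ]
```

View pics/w2c.png

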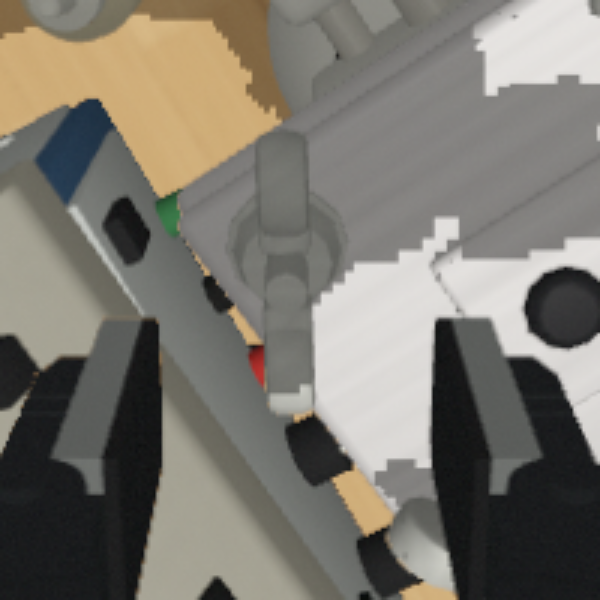

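The wing of nut c lies centred at about (315.7,270.3) full-frame against the predicted (318,271.4). That is about 1 mm off, so I'll descend.

Call:
apply_moves --steps '[0, -0.001, -0.02, 0, 0.035, 0, -0.001, -0.04, 0, 0.035, 0, -0.001, -0.04, 0, 0.02, 0, -0.001, -0.04, 0, 0, 0, -0.001, -0.04, 0, 0]'

```text
t: 5.75
tool_pos: [0.4662, 0.2279, 0.2306]
eef_rot: [-179.9, -0.1, 179.6]
contact_force: [-1.9, -3.4, -5.1]
width: 0.073
gripper_force: 40.0
```

Call:
apply_moves --steps '[0, 0, 0, 0, 0, 0, 0, 0, -1, 0, 0, 0, -0.0003, -2.2, 0, 0, 0, -0.0006, -3.6, 0, 0, 0, -0.0009, -5, 0]'

```text
t: 6.25
tool_pos: [0.4663, 0.2285, 0.2297]
eef_rot: [-180.0, -0.0, 154.4]
contact_force: [-1.4, -0.5, -3.7]
width: 0.069
gripper_force: 40.0
```

```bash
python3 s.py
```

```text
t 6.25
tool_pos [0.46632612 0.22850086 0.22968409]
eef_rot [-1.79995161e+02 -2.84584403e-02  1.54354604e+02]
contact_force [-1.40416322 -0.48876921 -3.67827669]
moment [-0.14586623  0.25873919  0.11271412]
width 0.06882674850299655
```

Call:
apply_moves --steps '[0, 0, -0.0002, -1.4, 0, 0, 0, -0.0004, -2.8, 0, 0, 0, -0.0006, -4, 0, 0, 0, -0.0006, -4, 0, 0, 0, -0.0006, -4, 0]'

```text
t: 6.75
tool_pos: [0.4666, 0.2289, 0.2291]
eef_rot: [179.9, -0.0, 134.8]
contact_force: [-0.7, 0.6, -6.1]
width: 0.071
gripper_force: 39.9
```

```bash
python3 s.py
```

```text
t 6.75
tool_pos [0.46663799 0.22889987 0.22912779]
eef_rot [ 1.79944393e+02 -2.60747664e-02  1.34794398e+02]
contact_force [-0.67968869  0.59429907 -6.05801578]
moment [ 0.25935939  0.02942705 -0.05418921]
width 0.07132674949098326
```

Call:
apply_moves --steps '[0, 0, 0, 0, 0.035, 0, 0, 0, 0, 0.035, 0, 0, 0.02, 0, 0.035, 0, 0, 0.041, -1.6, 0.035, -0.024, 0.035, 0.041, -3.2, 0.035]'

```text
t: 7.25
tool_pos: [0.4467, 0.2619, 0.2745]
eef_rot: [179.5, 0.2, 118.1]
contact_force: [0.7, 1.7, -0.6]
width: 0.408
gripper_force: 0.0
```

Call:
apply_moves --steps '[-0.023, 0.035, 0, -1.6, 0.035, -0.023, 0.035, 0, -3.2, 0.035, -0.023, 0.035, 0, -4.8, 0.035, -0.023, 0.035, 0, -5.4, 0.035, -0.023, 0.035, 0, -5.4, 0.035]'

```text
t: 7.75
tool_pos: [0.42, 0.2988, 0.271]
eef_rot: [179.9, -0.0, 91.7]
contact_force: [0.5, 0.0, -0.4]
width: 0.41
gripper_force: 0.0
```

```bash
python3 s.py; python3 - <<'E'
from h import *
c,im=shot('wrist','w3.png')
p=np.array(bot.sense()['tool_pos'])
print(proj(c,[*p[:2],.2175]),proj(c,[.4198,.2987,.2175]))
cv2.imwrite('pics/w3c.png',cv2.resize(im[180:380,220:420],None,fx=3,fy=3))
E
```

```text
t 7.75
tool_pos [0.41996132 0.29878584 0.27096327]
eef_rot [ 1.79896560e+02 -4.21220006e-02  9.16872524e+01]
contact_force [ 0.48364651  0.0450976  -0.44137348]
moment [ 0.02027981 -0.00855339  0.04425616]
width 0.41002281068020136
[319.30156946 271.30623232] [318.96058162 271.21267257]
```

View pics/w3c.png

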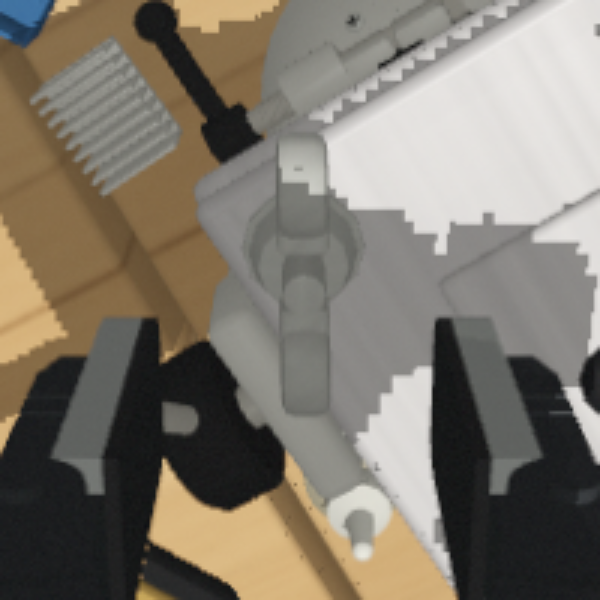

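Nut d is centred at about (321,271), so alignment is within 1 mm. Gripping and turning d.

Call:
apply_moves --steps '[0.001, 0, -0.02, 0, 0.035, 0.001, 0, -0.04, 0, 0.035, 0.001, 0, -0.04, 0, 0.02, 0.001, 0, -0.04, 0, 0, 0.001, 0, -0.04, 0, 0]'

```text
t: 8.3
tool_pos: [0.4211, 0.2982, 0.2305]
eef_rot: [179.9, 0.0, 91.7]
contact_force: [1.8, -1.0, -5.7]
width: 0.074
gripper_force: 40.4
```

Call:
apply_moves --steps '[0, 0, 0, 0, 0, 0, 0, 0, -1, 0, 0, 0, -0.0003, -2.2, 0, 0, 0, -0.0006, -3.6, 0, 0, 0, -0.0009, -5, 0]'

```text
t: 8.8
tool_pos: [0.4212, 0.2982, 0.2296]
eef_rot: [179.9, -0.0, 66.4]
contact_force: [3.9, -0.9, -4.3]
width: 0.072
gripper_force: 40.6
```

```bash
python3 s.py
```

```text
t 8.8
tool_pos [0.42124628 0.29823847 0.22958543]
eef_rot [ 1.79909716e+02 -2.81275120e-02  6.63699144e+01]
contact_force [ 3.94058333 -0.94184831 -4.34262924]
moment [-0.32445986 -0.46470519  0.10993733]
width 0.07224334684137045
```

Call:
apply_moves --steps '[0, 0, -0.0002, -1.4, 0, 0, 0, -0.0004, -2.8, 0, 0, 0, -0.0006, -4, 0, 0, 0, -0.0006, -4, 0, 0, 0, -0.0006, -4, 0]'

```text
t: 9.3
tool_pos: [0.4214, 0.2982, 0.229]
eef_rot: [179.9, -0.1, 46.8]
contact_force: [5.1, -3.1, -5.6]
width: 0.073
gripper_force: 40.6
```

```bash
python3 s.py
```

```text
t 9.3
tool_pos [0.42139139 0.29818109 0.22898202]
eef_rot [ 1.79912111e+02 -6.85514268e-02  4.68010319e+01]
contact_force [ 5.06063061 -3.1462899  -5.56556395]
moment [-0.35298817 -0.81333637 -0.12558785]
width 0.07311250122330301
```

Call:
apply_moves --steps '[0, 0, 0, 0, 0.035, 0, 0, 0, 0, 0.035, 0, 0, 0.02, 0, 0.035, 0, 0, 0.041, 1, 0.035, 0.035, -0.01, 0.041, 2.5, 0.035]'

```text
t: 9.8
tool_pos: [0.4549, 0.2909, 0.2741]
eef_rot: [179.9, -0.3, 59.7]
contact_force: [1.0, -0.2, 0.9]
width: 0.413
gripper_force: 0.0
```

Call:
apply_moves --steps '[0.035, -0.01, 0, 0, 0.035, 0.068, -0.02, 0, 0, 0.035, 0.068, -0.02, 0, 0, 0.035, 0.068, -0.02, 0, 0, 0.035, 0.068, -0.02, 0, 0, 0.035]'

```text
t: 10.3
tool_pos: [0.5227, 0.2689, 0.2696]
eef_rot: [-180.0, -0.0, 59.2]
contact_force: [-0.3, -0.3, -0.2]
width: 0.408
gripper_force: 0.0
```

```bash
python3 s.py; python3 - <<'E'
from h import *
c,im=shot('wrist','w4.png')
p=np.array(bot.sense()['tool_pos'])
print(proj(c,[*p[:2],.2175]),proj(c,[.525,.268,.2175]))
cv2.imwrite('pics/w4c.png',cv2.resize(im[180:380,220:420],None,fx=3,fy=3))
E
```

```text
t 10.3
tool_pos [0.52272021 0.26893994 0.26962425]
eef_rot [-1.79958117e+02 -3.77333445e-03  5.92076751e+01]
contact_force [-0.25220145 -0.26040347 -0.16648517]
moment [ 4.92517466e-02  1.17619310e-05 -3.43935128e-02]
width 0.40814099173143453
[319.38767586 271.40008633] [324.86057744 270.75103194]
```

View pics/w4c.png

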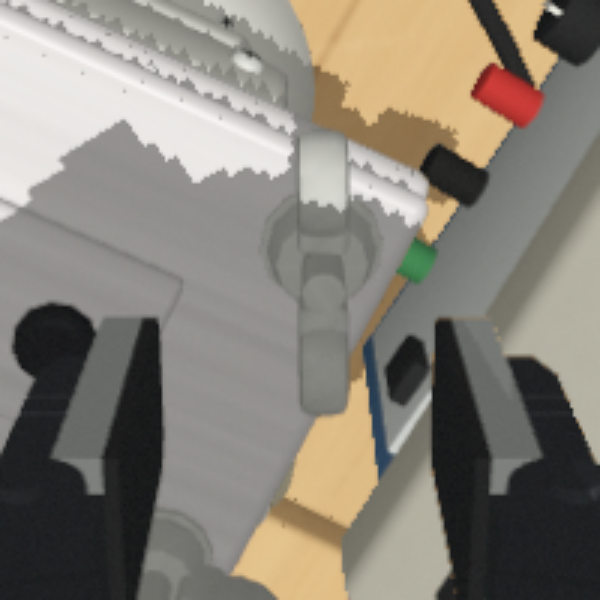

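Nut b is centred at about (328,270), 4 mm to the right, so I'll shift before descending.

Call:
apply_moves --steps '[0.0037, -0.0022, -0.01, 0, 0.035, 0.0037, -0.0022, -0.039, 0, 0.035, 0.0037, -0.0022, -0.039, 0, 0.02, 0.0037, -0.0022, -0.039, 0, 0, 0.0037, -0.0022, -0.039, 0, 0]'

```text
t: 10.85
tool_pos: [0.5259, 0.2661, 0.2299]
eef_rot: [-179.9, 0.1, 59.2]
contact_force: [-3.0, -1.3, -5.7]
width: 0.075
gripper_force: 40.8
```

Call:
apply_moves --steps '[0, 0, 0, 0, 0, 0, 0, 0, -1, 0, 0, 0, -0.0003, -2.2, 0, 0, 0, -0.0006, -3.6, 0, 0, 0, -0.0009, -5, 0]'

```text
t: 11.35
tool_pos: [0.5258, 0.2662, 0.2289]
eef_rot: [-179.9, 0.2, 33.9]
contact_force: [-6.6, -1.3, -5.0]
width: 0.072
gripper_force: 41.0
```

```bash
python3 s.py
```

```text
t 11.35
tool_pos [0.52582771 0.26624057 0.22893978]
eef_rot [-179.9163926     0.18714122   33.88911818]
contact_force [-6.60380309 -1.26187145 -5.03687761]
moment [-0.09462173  0.99750025  0.12971203]
width 0.07232991404542158
```

Call:
apply_moves --steps '[0, 0, -0.0002, -1.4, 0, 0, 0, -0.0004, -2.8, 0, 0, 0, -0.0006, -4, 0, 0, 0, -0.0006, -4, 0, 0, 0, -0.0006, -4, 0]'

```text
t: 11.85
tool_pos: [0.5258, 0.2664, 0.2283]
eef_rot: [-180.0, 0.2, 14.1]
contact_force: [-6.9, -0.5, -6.7]
width: 0.071
gripper_force: 40.9
```

```bash
python3 s.py
```

```text
t 11.85
tool_pos [0.5257767  0.26635084 0.22830785]
eef_rot [-179.96440792    0.20782748   14.14531832]
contact_force [-6.91039851 -0.50880073 -6.73743125]
moment [-0.04625134  1.01889904 -0.0701928 ]
width 0.07125434153263362
```

Call:
apply_moves --steps '[0, 0, 0, 0, 0.035, 0, 0, 0, 0, 0.035, 0, 0, 0.02, 0, 0.035, 0, 0, 0.042, 1.6, 0.035, -0.02, 0.03, 0.042, 3.2, 0.035]'

```text
t: 12.35
tool_pos: [0.5118, 0.295, 0.2767]
eef_rot: [179.8, -0.6, 30.2]
contact_force: [-0.1, 0.4, 0.1]
width: 0.41
gripper_force: 0.0
```

Call:
apply_moves --steps '[-0.026, 0.04, 0, 1.6, 0.035, -0.026, 0.04, 0, 3.2, 0.035, -0.026, 0.04, 0, 4.8, 0.035, -0.026, 0.04, 0, 6.4, 0.035, -0.026, 0.04, 0, 8, 0.035]'

```text
t: 12.85
tool_pos: [0.4823, 0.3369, 0.2728]
eef_rot: [179.8, -0.2, 70.5]
contact_force: [0.3, -0.7, -0.7]
width: 0.413
gripper_force: 0.0
```

Call:
apply_moves --steps '[0, 0, 0, 1.6, 0.035, 0, 0, 0, 3.2, 0.035, 0, 0, 0, 4.8, 0.035, 0, 0, 0, 6.4, 0.035, 0, 0, 0, 7.4, 0.035]'

```text
t: 13.35
tool_pos: [0.4825, 0.3367, 0.2728]
eef_rot: [179.8, -0.0, 107.4]
contact_force: [0.4, 0.2, 0.6]
width: 0.409
gripper_force: 0.0
```

```bash
python3 s.py
```

```text
t 13.35
tool_pos [0.48248098 0.33668348 0.27284268]
eef_rot [ 1.79762350e+02 -3.15288574e-02  1.07425638e+02]
contact_force [0.36768452 0.22905897 0.63783727]
moment [-0.04288224 -0.04867239 -0.00246796]
width 0.40888687865541856
```

Call:
apply_moves --steps '[-0.0035, 0, -0.02, 0, 0.035, -0.0035, 0, -0.0438, 0, 0.035, -0.0035, 0, -0.0438, 0, 0.02, -0.0035, 0, -0.0438, 0, 0, -0.0035, 0, -0.0438, 0, 0]'

```text
t: 13.85
tool_pos: [0.4792, 0.3366, 0.2286]
eef_rot: [179.8, -0.0, 107.1]
contact_force: [4.9, 0.8, -4.4]
width: 0.065
gripper_force: 40.7
```

Call:
apply_moves --steps '[0, 0, 0, 0, 0, 0, 0, 0, -1.2, 0, 0, 0, -0.0003, -2.6, 0, 0, 0, -0.0006, -4, 0, 0, 0, -0.0009, -5.4, 0]'

```text
t: 14.35
tool_pos: [0.4793, 0.3366, 0.2277]
eef_rot: [179.8, -0.1, 79.9]
contact_force: [5.8, 1.2, -4.5]
width: 0.07
gripper_force: 40.8
```

```bash
python3 s.py
```

```text
t 14.35
tool_pos [0.47930771 0.33664505 0.22774938]
eef_rot [ 1.79790288e+02 -1.20937137e-01  7.98643872e+01]
contact_force [ 5.76669689  1.24889053 -4.46395381]
moment [ 0.23129142 -1.00886441  0.16245958]
width 0.07020219820923139
```

Call:
apply_moves --steps '[0, 0, 0, -0.2, 0, 0, 0, 0, -0.4, 0, 0, 0, -0.0001, -0.6, 0, 0, 0, -0.0001, -0.8, 0, 0, 0, -0.0001, -1, 0]'

```text
t: 14.85
tool_pos: [0.4793, 0.3366, 0.2276]
eef_rot: [179.8, -0.1, 75.1]
contact_force: [6.8, 1.2, -5.0]
width: 0.076
gripper_force: 40.8
```

```bash
python3 s.py
```

```text
t 14.85
tool_pos [0.47930971 0.33662803 0.22758414]
eef_rot [ 1.79803846e+02 -1.35894838e-01  7.51073209e+01]
contact_force [ 6.77916203  1.16772889 -4.987345  ]
moment [ 0.18285274 -0.92693808  0.13056411]
width 0.07564237199336166
```

Call:
apply_moves --steps '[0, 0, 0, -0.2, 0, 0, 0, 0, -0.4, 0, 0, 0, -0.0001, -0.6, 0, 0, 0, -0.0001, -0.8, 0, 0, 0, -0.0001, -1, 0]'

```text
t: 15.35
tool_pos: [0.4793, 0.3366, 0.2274]
eef_rot: [179.8, -0.2, 70.1]
contact_force: [6.9, 0.9, -4.4]
width: 0.073
gripper_force: 40.7
```

```bash
python3 s.py
```

```text
t 15.35
tool_pos [0.47933542 0.33662763 0.22744662]
eef_rot [ 1.79817066e+02 -1.54076038e-01  7.01072973e+01]
contact_force [ 6.92271314  0.94334756 -4.359571  ]
moment [ 0.24556647 -0.99465024  0.15577485]
width 0.07318590371069415
```

Call:
apply_moves --steps '[0, 0, 0, -0.16, 0, 0, 0, 0, -0.32, 0, 0, 0, -0.0001, -0.48, 0, 0, 0, -0.0001, -0.64, 0, 0, 0, -0.0001, -0.8, 0]'

```text
t: 15.85
tool_pos: [0.4793, 0.3366, 0.2273]
eef_rot: [179.8, -0.2, 66.1]
contact_force: [5.2, 2.0, -5.2]
width: 0.076
gripper_force: 40.7
```

```bash
python3 s.py | egrep 'rot|mom|wid'
```

```text
eef_rot [ 1.79828005e+02 -1.65006768e-01  6.61146461e+01]
moment [ 0.21988884 -0.99389434  0.13526117]
width 0.07643343592280422
```

Call:
apply_moves --steps '[0, 0, 0, -0.14, 0, 0, 0, 0, -0.28, 0, 0, 0, -0.0001, -0.42, 0, 0, 0, -0.0001, -0.56, 0, 0, 0, -0.0001, -0.7, 0]'

```text
t: 16.35
tool_pos: [0.4794, 0.3367, 0.2272]
eef_rot: [179.8, -0.2, 62.6]
contact_force: [5.7, 0.9, -4.9]
width: 0.072
gripper_force: 40.7
```

```bash
python3 s.py | egrep 'rot|mom|wid'
```

```text
eef_rot [ 1.79832843e+02 -1.78906872e-01  6.26219096e+01]
moment [ 0.27682337 -1.05204074  0.15919852]
width 0.07183718818817297
```

Call:
apply_moves --steps '[0, 0, 0, -0.12, 0, 0, 0, 0, -0.24, 0, 0, 0, -0.0001, -0.36, 0, 0, 0, -0.0001, -0.48, 0, 0, 0, -0.0001, -0.6, 0]'

```text
t: 16.85
tool_pos: [0.4793, 0.3366, 0.2271]
eef_rot: [179.8, -0.2, 59.6]
contact_force: [6.3, 2.0, -5.2]
width: 0.075
gripper_force: 40.7
```

```bash
python3 s.py | egrep 'rot|mom|wid'
```

```text
eef_rot [179.84540528  -0.18491848  59.62327284]
moment [ 0.29350418 -1.05547696  0.10780079]
width 0.07450150851852327
```

Call:
apply_moves --steps '[0, 0, 0, -0.12, 0, 0, 0, 0, -0.24, 0, 0, 0, 0, -0.36, 0, 0, 0, 0, -0.48, 0, 0, 0, -0.0001, -0.6, 0]'

```text
t: 17.35
tool_pos: [0.4794, 0.3366, 0.227]
eef_rot: [179.8, -0.2, 56.7]
contact_force: [6.0, 0.8, -4.1]
width: 0.073
gripper_force: 41.2
```

```bash
python3 s.py | egrep 'rot|mom|wid'
```

```text
eef_rot [179.84329785  -0.1902994   56.66338398]
moment [ 0.2077143  -1.0346656   0.51543762]
width 0.07338407861867903
```

Torque rose to 0.52 N m, so a is tight. Now c.

Call:
apply_moves --steps '[0, 0, 0, 0, 0.035, 0, 0, 0, 0, 0.035, 0, 0, 0.02, 0, 0.035, 0, 0, 0.043, 1.6, 0.035, -0.004, -0.035, 0.043, 3.2, 0.035]'

```text
t: 17.85
tool_pos: [0.4752, 0.3041, 0.2734]
eef_rot: [179.7, -0.3, 73.2]
contact_force: [0.2, -0.3, 1.5]
width: 0.408
gripper_force: 0.0
```

Call:
apply_moves --steps '[-0.005, -0.036, 0, 1.6, 0.035, -0.009, -0.072, 0, 3.2, 0.035, -0.009, -0.072, 0, 4.8, 0.035, -0.009, -0.072, 0, 6.4, 0.035, -0.009, -0.072, 0, 8, 0.035]'

```text
t: 18.35
tool_pos: [0.4647, 0.2289, 0.2697]
eef_rot: [180.0, -0.0, 112.9]
contact_force: [-0.1, 0.2, -0.5]
width: 0.411
gripper_force: 0.0
```

Call:
apply_moves --steps '[0, 0, 0, 1.6, 0.035, 0, 0, 0, 3.2, 0.035, 0, 0, 0, 4.4, 0.035, 0, 0, 0, 4.4, 0.035, 0, 0, 0, 4.4, 0.035]'

```text
t: 18.85
tool_pos: [0.4647, 0.2293, 0.2692]
eef_rot: [180.0, 0.0, 134.5]
contact_force: [-1.1, 0.4, 0.3]
width: 0.411
gripper_force: 0.0
```

```bash
python3 s.py
```

```text
t 18.85
tool_pos [0.46469579 0.22934115 0.26918621]
eef_rot [1.79977148e+02 5.06537670e-03 1.34489166e+02]
contact_force [-1.10759874  0.40878127  0.32051325]
moment [ 3.14909295e-03  6.64391023e-05 -5.29385341e-02]
width 0.41073982185994945
```

Call:
apply_moves --steps '[0.002, -0.0003, -0.02, 0, 0.035, 0.002, -0.0003, -0.0404, 0, 0.035, 0.002, -0.0003, -0.0404, 0, 0.02, 0.002, -0.0003, -0.0404, 0, 0, 0.002, -0.0003, -0.0404, 0, 0]'

```text
t: 19.35
tool_pos: [0.4666, 0.229, 0.2287]
eef_rot: [-180.0, -0.0, 134.6]
contact_force: [-1.2, 0.4, -4.9]
width: 0.072
gripper_force: 40.3
```

Call:
apply_moves --steps '[0, 0, 0, 0, 0, 0, 0, 0, -1.2, 0, 0, 0, -0.0003, -2.6, 0, 0, 0, -0.0006, -4, 0, 0, 0, -0.0009, -5.4, 0]'

```text
t: 19.85
tool_pos: [0.4671, 0.2293, 0.2278]
eef_rot: [179.9, -0.0, 107.4]
contact_force: [0.9, 2.3, -4.6]
width: 0.075
gripper_force: 40.3
```

```bash
python3 s.py
```

```text
t 19.85
tool_pos [0.46712714 0.22934955 0.22779816]
eef_rot [ 1.79918656e+02 -2.71897500e-02  1.07360767e+02]
contact_force [ 0.8794497   2.27490307 -4.6117585 ]
moment [ 0.25115032 -0.12632401  0.132301  ]
width 0.07533486889902802
```

Call:
apply_moves --steps '[0, 0, 0, -0.2, 0, 0, 0, 0, -0.4, 0, 0, 0, -0.0001, -0.6, 0, 0, 0, -0.0001, -0.8, 0, 0, 0, -0.0001, -1, 0]'

```text
t: 20.35
tool_pos: [0.4672, 0.2293, 0.2277]
eef_rot: [179.9, -0.0, 102.6]
contact_force: [3.5, 5.0, -3.9]
width: 0.073
gripper_force: 40.4
```

```bash
python3 s.py | egrep 'rot|mom|wid'
```

```text
eef_rot [ 1.79910094e+02 -3.69988555e-02  1.02608245e+02]
moment [ 0.74540801 -0.55392744  0.11857715]
width 0.0728702843204582
```

Call:
apply_moves --steps '[0, 0, 0, -0.2, 0, 0, 0, 0, -0.4, 0, 0, 0, -0.0001, -0.6, 0, 0, 0, -0.0001, -0.8, 0, 0, 0, -0.0001, -1, 0]'

```text
t: 20.85
tool_pos: [0.4674, 0.2293, 0.2275]
eef_rot: [179.9, -0.0, 97.6]
contact_force: [4.1, 4.9, -5.5]
width: 0.071
gripper_force: 40.4
```

```bash
python3 s.py | egrep 'rot|mom|wid'
```

```text
eef_rot [ 1.79896818e+02 -4.27223228e-02  9.75980959e+01]
moment [ 0.76182719 -0.67109911  0.08184863]
width 0.071057603090116
```

Call:
apply_moves --steps '[0, 0, 0, -0.16, 0, 0, 0, 0, -0.32, 0, 0, 0, -0.0001, -0.48, 0, 0, 0, -0.0001, -0.64, 0, 0, 0, -0.0001, -0.8, 0]'

```text
t: 21.35
tool_pos: [0.4675, 0.2294, 0.2274]
eef_rot: [179.9, -0.1, 93.6]
contact_force: [4.7, 4.8, -4.9]
width: 0.073
gripper_force: 40.4
```

```bash
python3 s.py | egrep 'rot|mom|wid'
```

```text
eef_rot [ 1.79888655e+02 -5.50649596e-02  9.36081110e+01]
moment [ 0.73481678 -0.71355877  0.19427055]
width 0.07343589201728061
```

Call:
apply_moves --steps '[0, 0, 0, -0.12, 0, 0, 0, 0, -0.24, 0, 0, 0, -0.0001, -0.36, 0, 0, 0, -0.0001, -0.48, 0, 0, 0, -0.0001, -0.6, 0]'

```text
t: 21.85
tool_pos: [0.4675, 0.2294, 0.2274]
eef_rot: [179.9, -0.1, 90.7]
contact_force: [4.6, 4.2, -5.3]
width: 0.075
gripper_force: 41.7
```

```bash
python3 s.py | egrep 'rot|mom|wid'
```

```text
eef_rot [ 1.79882031e+02 -5.38615068e-02  9.06586759e+01]
moment [ 0.79429672 -0.71746125  0.57584539]
width 0.07463151382078997
```

Call:
apply_moves --steps '[0, 0, 0, 0, 0.035, 0, 0, 0, 0, 0.035, 0, 0, 0.02, 0, 0.035, 0, 0, 0.043, 1.6, 0.035, 0.029, 0.018, 0.043, 3.2, 0.035]'

```text
t: 22.35
tool_pos: [0.4962, 0.2464, 0.275]
eef_rot: [179.7, 0.0, 106.9]
contact_force: [0.7, 0.2, 1.5]
width: 0.412
gripper_force: 0.0
```

Call:
apply_moves --steps '[0.029, 0.019, 0, 1.6, 0.035, 0.029, 0.019, 0, 3.2, 0.035, 0.029, 0.019, 0, 4.8, 0.035, 0.029, 0.019, 0, 6.4, 0.035, 0.029, 0.019, 0, 8, 0.035]'

```text
t: 22.85
tool_pos: [0.5248, 0.2656, 0.2702]
eef_rot: [-179.9, 0.0, 147.0]
contact_force: [0.6, -0.5, 0.6]
width: 0.415
gripper_force: 0.0
```

Call:
apply_moves --steps '[0, 0, 0, 1.6, 0.035, 0, 0, 0, 3.2, 0.035, 0, 0, 0, 4.8, 0.035, 0, 0, 0, 6.4, 0.035, 0, 0, 0, 8, 0.035]'

```text
t: 23.35
tool_pos: [0.5247, 0.2655, 0.2704]
eef_rot: [-180.0, -0.0, -173.0]
contact_force: [0.3, 0.3, 0.4]
width: 0.409
gripper_force: 0.0
```

Call:
apply_moves --steps '[0, 0, 0, 1.5, 0.035, 0, 0, 0, 1.5, 0.035, 0, 0, 0, 1.5, 0.035, 0, 0, 0, 1.5, 0.035, 0, 0, 0, 1.5, 0.035]'

```text
t: 23.85
tool_pos: [0.5248, 0.2659, 0.27]
eef_rot: [-180.0, -0.0, -165.9]
contact_force: [0.7, -0.0, -0.5]
width: 0.408
gripper_force: 0.0
```

```bash
python3 s.py; python3 -c "
from station import bot;print(bot.sense()['qpos'])"
```

```text
t 23.85
tool_pos [0.52475661 0.26585722 0.27003869]
eef_rot [-1.79993225e+02 -2.96219825e-04 -1.65948561e+02]
contact_force [ 0.67835934 -0.02156883 -0.48033897]
moment [-0.01241997  0.05893496  0.02645481]
width 0.4076676124040791
[ 1.91932683e+01  6.84665451e+00  9.16583297e+01 -6.79635961e-03
  8.14959181e+01 -8.48571655e+01]
```

Call:
apply_moves --steps '[0.0004, 0.0004, -0.02, 0, 0.035, 0.0004, 0.0004, -0.042, 0, 0.035, 0.0004, 0.0004, -0.042, 0, 0.02, 0.0004, 0.0004, -0.042, 0, 0, 0.0004, 0.0004, -0.042, 0, 0]'

```text
t: 24.35
tool_pos: [0.5248, 0.2662, 0.2282]
eef_rot: [-180.0, -0.1, -165.9]
contact_force: [-2.0, -1.5, -4.3]
width: 0.074
gripper_force: 40.9
```

Call:
apply_moves --steps '[0, 0, 0, 0, 0, 0, 0, 0, -1.2, 0, 0, 0, -0.0003, -2.6, 0, 0, 0, -0.0006, -4, 0, 0, 0, -0.0009, -5.4, 0]'

```text
t: 24.85
tool_pos: [0.5248, 0.2668, 0.2273]
eef_rot: [180.0, -0.0, 166.9]
contact_force: [-2.5, 1.2, -4.1]
width: 0.071
gripper_force: 41.0
```

```bash
python3 s.py
```

```text
t 24.85
tool_pos [0.52476617 0.26677149 0.22726033]
eef_rot [ 1.79970493e+02 -4.59272578e-02  1.66879088e+02]
contact_force [-2.51369473  1.22710212 -4.12186389]
moment [0.23799837 0.39461539 0.15978189]
width 0.07056536899982027
```

Call:
apply_moves --steps '[0, 0, 0, -0.4, 0, 0, 0, -0.0001, -0.8, 0, 0, 0, -0.0001, -1.2, 0, 0, 0, -0.0002, -1.6, 0, 0, 0, -0.0003, -2, 0]'

```text
t: 25.35
tool_pos: [0.5248, 0.267, 0.227]
eef_rot: [180.0, -0.0, 157.1]
contact_force: [-2.7, 2.1, -4.2]
width: 0.075
gripper_force: 41.0
```

```bash
python3 s.py | egrep 'rot|mom|wid'
```

```text
eef_rot [ 1.79953964e+02 -4.65523504e-02  1.57092002e+02]
moment [0.27883262 0.33699311 0.17640259]
width 0.07500019415969891
```

Call:
apply_moves --steps '[0, 0, 0, -0.2, 0, 0, 0, 0, -0.4, 0, 0, 0, -0.0001, -0.6, 0, 0, 0, -0.0001, -0.8, 0, 0, 0, -0.0001, -1, 0]'

```text
t: 25.85
tool_pos: [0.5249, 0.267, 0.2268]
eef_rot: [179.9, -0.0, 152.1]
contact_force: [-2.3, 5.0, -3.4]
width: 0.077
gripper_force: 41.0
```

```bash
python3 s.py | egrep 'rot|mom|wid'
```

```text
eef_rot [ 1.79947606e+02 -4.62562088e-02  1.52106306e+02]
moment [0.77621507 0.62821489 0.13021242]
width 0.07720053254622455
```

Call:
apply_moves --steps '[0, 0, 0, -0.2, 0, 0, 0, 0, -0.4, 0, 0, 0, -0.0001, -0.6, 0, 0, 0, -0.0001, -0.8, 0, 0, 0, -0.0001, -1, 0]'

```text
t: 26.35
tool_pos: [0.5249, 0.2671, 0.2266]
eef_rot: [179.9, -0.1, 147.1]
contact_force: [-3.0, 4.2, -4.0]
width: 0.074
gripper_force: 41.0
```

```bash
python3 s.py | egrep 'rot|mom|wid'
```

```text
eef_rot [ 1.79940839e+02 -5.17761204e-02  1.47105511e+02]
moment [0.87252149 0.43727209 0.13471818]
width 0.07382919899869637
```

Call:
apply_moves --steps '[0, 0, 0, -0.14, 0, 0, 0, 0, -0.28, 0, 0, 0, -0.0001, -0.42, 0, 0, 0, -0.0001, -0.56, 0, 0, 0, -0.0001, -0.7, 0]'

```text
t: 26.85
tool_pos: [0.525, 0.2672, 0.2266]
eef_rot: [179.9, -0.1, 143.6]
contact_force: [-2.4, 5.2, -4.9]
width: 0.072
gripper_force: 40.9
```

```bash
python3 s.py | egrep 'rot|mom|wid'
```

```text
eef_rot [ 1.79930674e+02 -5.69879320e-02  1.43615924e+02]
moment [0.85617529 0.48415559 0.10900776]
width 0.0720666849092875
```

Call:
apply_moves --steps '[0, 0, 0, -0.14, 0, 0, 0, 0, -0.28, 0, 0, 0, -0.0001, -0.42, 0, 0, 0, -0.0001, -0.56, 0, 0, 0, -0.0001, -0.7, 0]'

```text
t: 27.35
tool_pos: [0.5251, 0.2672, 0.2265]
eef_rot: [179.9, -0.1, 140.1]
contact_force: [-1.6, 6.1, -5.0]
width: 0.075
gripper_force: 40.9
```

```bash
python3 s.py | egrep 'rot|mom|wid'
```

```text
eef_rot [ 1.79924865e+02 -5.60099706e-02  1.40116502e+02]
moment [0.91082408 0.38162181 0.15726644]
width 0.07482551933368749
```

Call:
apply_moves --steps '[0, 0, 0, -0.12, 0, 0, 0, 0, -0.24, 0, 0, 0, 0, -0.36, 0, 0, 0, 0, -0.48, 0, 0, 0, -0.0001, -0.6, 0]'

```text
t: 27.85
tool_pos: [0.5251, 0.2673, 0.2263]
eef_rot: [179.9, -0.1, 137.1]
contact_force: [-1.3, 6.5, -4.9]
width: 0.071
gripper_force: 41.0
```

```bash
python3 s.py | egrep 'rot|mom|wid'
```

```text
eef_rot [ 1.79921957e+02 -6.19699541e-02  1.37122470e+02]
moment [0.88392488 0.4026387  0.18922042]
width 0.07107374942486133
```

Call:
apply_moves --steps '[0, 0, 0, -0.12, 0, 0, 0, 0, -0.24, 0, 0, 0, 0, -0.36, 0, 0, 0, 0, -0.48, 0, 0, 0, -0.0001, -0.6, 0]'

```text
t: 28.35
tool_pos: [0.5251, 0.2673, 0.2263]
eef_rot: [179.9, -0.1, 134.2]
contact_force: [-1.9, 5.4, -3.2]
width: 0.077
gripper_force: 43.0
```

```bash
python3 s.py | egrep 'rot|mom|wid'
```

```text
eef_rot [ 1.79928055e+02 -5.06046199e-02  1.34185205e+02]
moment [0.92776253 0.39614517 0.70489558]
width 0.0768407855099897
```

b is tight at 0.70 N m. Last one is d.

Call:
apply_moves --steps '[0, 0, 0, 0, 0.035, 0, 0, 0, 0, 0.035, 0, 0, 0.02, 0, 0.035, 0, 0, 0.044, -1.6, 0.035, -0.035, 0.01, 0.044, -3.2, 0.035]'

```text
t: 28.85
tool_pos: [0.495, 0.2756, 0.2752]
eef_rot: [179.4, 0.2, 117.6]
contact_force: [-0.4, 0.3, 1.2]
width: 0.409
gripper_force: 0.0
```

Call:
apply_moves --steps '[-0.035, 0.01, 0, -1.6, 0.035, -0.069, 0.021, 0, -3.2, 0.035, -0.069, 0.021, 0, -4.8, 0.035, -0.069, 0.021, 0, -6.4, 0.035, -0.069, 0.021, 0, -8, 0.035]'

```text
t: 29.35
tool_pos: [0.4218, 0.2973, 0.2716]
eef_rot: [179.8, -0.1, 77.8]
contact_force: [-0.7, 0.3, -0.0]
width: 0.405
gripper_force: 0.0
```

Call:
apply_moves --steps '[0, 0, 0, -1.6, 0.035, 0, 0, 0, -3.2, 0.035, 0, 0, 0, -4.8, 0.035, 0, 0, 0, -6.3, 0.035, 0, 0, 0, -6.3, 0.035]'

```text
t: 29.85
tool_pos: [0.422, 0.2971, 0.2712]
eef_rot: [179.9, -0.1, 46.5]
contact_force: [0.1, -0.1, -0.4]
width: 0.412
gripper_force: 0.0
```

```bash
python3 s.py; python3 -c "
from station import bot;print(bot.sense()['qpos'])"
```

```text
t 29.85
tool_pos [0.42204255 0.29708138 0.27122323]
eef_rot [ 1.79911047e+02 -1.06379443e-01  4.65435332e+01]
contact_force [ 0.13524093 -0.12041634 -0.39670739]
moment [ 0.0402371  -0.03054138  0.01945358]
width 0.41229240174607074
[ 2.64116527e+01 -3.37801228e+00  1.01994245e+02 -4.74562951e-02
  8.12532741e+01  6.98753652e+01]
```

Call:
apply_moves --steps '[-0.001, 0.001, -0.02, 0, 0.035, -0.001, 0.001, -0.0425, 0, 0.035, -0.001, 0.001, -0.0425, 0, 0.02, -0.001, 0.001, -0.0425, 0, 0, -0.001, 0.001, -0.0425, 0, 0]'

```text
t: 30.35
tool_pos: [0.4208, 0.2975, 0.2283]
eef_rot: [179.9, 0.0, 46.7]
contact_force: [1.6, -4.3, -4.3]
width: 0.068
gripper_force: 40.9
```

Call:
apply_moves --steps '[0, 0, 0, 0, 0, 0, 0, 0, -1.2, 0, 0, 0, -0.0003, -2.6, 0, 0, 0, -0.0006, -4, 0, 0, 0, -0.0009, -5.4, 0]'

```text
t: 30.85
tool_pos: [0.4207, 0.2977, 0.2273]
eef_rot: [179.9, -0.0, 19.4]
contact_force: [1.0, -4.0, -3.2]
width: 0.074
gripper_force: 41.1
```

```bash
python3 s.py
```

```text
t 30.85
tool_pos [0.42065189 0.29770207 0.22734831]
eef_rot [ 1.79918043e+02 -3.04085167e-02  1.93976317e+01]
contact_force [ 0.98670178 -4.00685188 -3.22695192]
moment [-0.73211781 -0.16805967  0.19485898]
width 0.07402845927278799
```

Call:
apply_moves --steps '[0, 0, 0, -0.4, 0, 0, 0, -0.0001, -0.8, 0, 0, 0, -0.0001, -1.2, 0, 0, 0, -0.0002, -1.6, 0, 0, 0, -0.0003, -2, 0]'

```text
t: 31.35
tool_pos: [0.4206, 0.2978, 0.2271]
eef_rot: [179.9, -0.0, 9.6]
contact_force: [1.3, -4.4, -4.4]
width: 0.076
gripper_force: 41.1
```

```bash
python3 s.py | egrep 'rot|mom|wid'
```

```text
eef_rot [ 1.79934674e+02 -4.98264877e-02  9.60199787e+00]
moment [-0.6642678  -0.26836793  0.15625003]
width 0.0763954267173617
```

Call:
apply_moves --steps '[0, 0, 0, -0.2, 0, 0, 0, 0, -0.4, 0, 0, 0, -0.0001, -0.6, 0, 0, 0, -0.0001, -0.8, 0, 0, 0, -0.0001, -1, 0]'

```text
t: 31.85
tool_pos: [0.4206, 0.2978, 0.2269]
eef_rot: [179.9, -0.1, 4.6]
contact_force: [1.1, -4.9, -3.3]
width: 0.075
gripper_force: 41.1
```

```bash
python3 s.py | egrep 'rot|mom|wid'
```

```text
eef_rot [ 1.79945308e+02 -5.34247410e-02  4.64396757e+00]
moment [-0.79936546 -0.24356062  0.14479078]
width 0.0752338643430851
```

Call:
apply_moves --steps '[0, 0, 0, -0.2, 0, 0, 0, 0, -0.4, 0, 0, 0, -0.0001, -0.6, 0, 0, 0, -0.0001, -0.8, 0, 0, 0, -0.0001, -1, 0]'

```text
t: 32.35
tool_pos: [0.4206, 0.2979, 0.2268]
eef_rot: [180.0, -0.1, -0.4]
contact_force: [2.1, -4.5, -4.0]
width: 0.073
gripper_force: 41.1
```

```bash
python3 s.py | egrep 'rot|mom|wid'
```

```text
eef_rot [ 1.79956144e+02 -6.28314390e-02 -3.51899811e-01]
moment [-0.74147308 -0.26896551  0.12032271]
width 0.07328173845375878
```

Call:
apply_moves --steps '[0, 0, 0, -0.2, 0, 0, 0, 0, -0.4, 0, 0, 0, -0.0001, -0.6, 0, 0, 0, -0.0001, -0.8, 0, 0, 0, -0.0001, -1, 0]'

```text
t: 32.85
tool_pos: [0.4206, 0.2979, 0.2266]
eef_rot: [180.0, -0.1, -5.4]
contact_force: [2.0, -3.8, -3.5]
width: 0.07
gripper_force: 41.1
```

```bash
python3 s.py | egrep 'rot|mom|wid'
```

```text
eef_rot [ 1.79965636e+02 -6.60942844e-02 -5.35565238e+00]
moment [-0.73440119 -0.4140779   0.12674412]
width 0.0701001795760282
```

Call:
apply_moves --steps '[0, 0, 0, -0.14, 0, 0, 0, 0, -0.28, 0, 0, 0, -0.0001, -0.42, 0, 0, 0, -0.0001, -0.56, 0, 0, 0, -0.0001, -0.7, 0]'

```text
t: 33.35
tool_pos: [0.4206, 0.2979, 0.2265]
eef_rot: [180.0, -0.1, -8.8]
contact_force: [3.0, -4.0, -4.1]
width: 0.07
gripper_force: 41.1
```

```bash
python3 s.py | egrep 'rot|mom|wid'
```

```text
eef_rot [ 1.79972665e+02 -6.65842552e-02 -8.84784179e+00]
moment [-0.69746065 -0.33016712  0.12804861]
width 0.06996305862820652
```

Call:
apply_moves --steps '[0, 0, 0, -0.12, 0, 0, 0, 0, -0.24, 0, 0, 0, 0, -0.36, 0, 0, 0, 0, -0.48, 0, 0, 0, -0.0001, -0.6, 0]'

```text
t: 33.85
tool_pos: [0.4207, 0.298, 0.2264]
eef_rot: [180.0, -0.1, -11.8]
contact_force: [1.5, -4.9, -3.0]
width: 0.074
gripper_force: 41.1
```

```bash
python3 s.py | egrep 'rot|mom|wid'
```

```text
eef_rot [ 1.79979344e+02 -6.99115255e-02 -1.18445799e+01]
moment [-0.76809759 -0.33159533  0.16832045]
width 0.07406435789128304
```

Call:
apply_moves --steps '[0, 0, 0, -0.12, 0, 0, 0, 0, -0.24, 0, 0, 0, 0, -0.36, 0, 0, 0, 0, -0.48, 0, 0, 0, -0.0001, -0.6, 0]'

```text
t: 34.35
tool_pos: [0.4207, 0.298, 0.2263]
eef_rot: [180.0, -0.1, -14.8]
contact_force: [1.6, -4.4, -2.9]
width: 0.071
gripper_force: 41.2
```

```bash
python3 s.py | egrep 'rot|mom|wid'
```

```text
eef_rot [ 1.79983542e+02 -7.20571645e-02 -1.48339397e+01]
moment [-0.69738288 -0.36166016  0.33177917]
width 0.07144421438755834
```

Call:
apply_moves --steps '[0, 0, 0, -0.04, 0, 0, 0, 0, -0.08, 0, 0, 0, 0, -0.12, 0, 0, 0, 0, -0.16, 0, 0, 0, 0, -0.2, 0]'

```text
t: 34.85
tool_pos: [0.4207, 0.298, 0.2264]
eef_rot: [180.0, -0.1, -15.8]
contact_force: [1.9, -4.7, -2.7]
width: 0.072
gripper_force: 41.3
```

```bash
python3 s.py | egrep 'rot|mom|wid'
```

```text
eef_rot [ 1.79983283e+02 -7.92488585e-02 -1.57940516e+01]
moment [-0.75202526 -0.36911701  0.43074736]
width 0.07200219092443755
```

d is tight, with the torque steeply rising. I'll let go and withdraw.

Call:
apply_moves --steps '[0, 0, 0, 0, 0.035, 0, 0, 0, 0, 0.035, 0, 0, 0.02, 0, 0.035, 0, 0, 0.05, 0, 0.035, 0, 0, 0.09, 0, 0.035]'

```text
t: 35.35
tool_pos: [0.4192, 0.2985, 0.3158]
eef_rot: [180.0, 0.1, -15.8]
contact_force: [-0.5, -0.3, -0.4]
width: 0.41
gripper_force: 0.0
```

Call:
apply_moves --steps '[0, 0, 0.02, 0, 0.035, 0, 0, 0.02, 0, 0.035, 0, 0, 0.02, 0, 0.035, 0, 0, 0.02, 0, 0.035, 0, 0, 0.02, 0, 0.035]'

```text
t: 35.85
tool_pos: [0.4195, 0.2981, 0.3341]
eef_rot: [179.9, 0.1, -15.8]
contact_force: [0.6, -0.3, 1.0]
width: 0.409
gripper_force: 0.0
```

```bash
python3 s.py; python3 - <<'E'
from station import bot
print(bot.finish_job())
E
```

```text
t 35.85
tool_pos [0.41948964 0.29814257 0.33412078]
eef_rot [ 1.79899358e+02  1.27759321e-01 -1.58462551e+01]
contact_force [ 0.58489011 -0.25313852  0.95635043]
moment [-0.0268068  -0.01205521 -0.00676314]
width 0.4093717968830739
the job is handed in; nothing more can be done
None
```

All four wing nuts were tightened crosswise in two passes (a, c, d, b at 45° each, then a, c, b, d until tight at 0.43–0.70 N m), the gripper let go and withdrew, and the job was handed in at about 36 s; no verdict was returned, and I took no final picture to check the lid.

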